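Fish the reference cassette out of the detector bay

ROBOT

A 6-joint arm with a two-finger parallel gripper is mounted at the origin on the work surface. World frame = base frame: x ahead of the robot, y to its left, z up, the work surface at z = 0. Lengths are in m, angles in rad, forces in N, time in s.
With the tool pointing down it reaches from about 0.35 to 0.85 m from the base axis. Payload 8.1 kg.
Tool frame: the origin (TCP) lies midway between the tips of the shut fingers; the grasp point (between the pads) lies robot.grasp_offset behind it (robot.grasp_offset is the distance from the TCP to the grasp point, in m); z points along the fingers, y is the direction in which the jaws open and shut (so a half turn about z gives the same grasp; the last joint's range is limited). The gripper opens to 93 mm and grips with 3 to 60 N. Pads are 15 mm wide; open, the fingers measure 128 mm over their backs; the gripper's body (75 mm by 188 mm) begins 65 mm behind the grasp point.
Start: joints at [-1.256, 0.13, 1.488, -0, 1.523, -0.085], TCP at [0.234, -0.553, 0.219] pointing down, gripper open.
Joint ranges: [-2.96, 2.96], [-0.89, 2.26], [0.02, 2.5], [-1.34, 4.48], [0, 2.73], [-2.66, 2.66]. Speed limits (rad/s): [2.39, 2.39, 2.79, 3.14, 3.14, 3.14].

INTERFACE

Orientations are given as a rotation vector (axis times angle).
In Python, from plant import robot gives the robot as it stands.
- The arm moves only by the shell command python3 -m handwheel 'ROWS' [OPENING] [FORCE]. ROWS is text: rows parted by semicolons, each of 6 numbers parted by spaces: the shift along the world's x, y, z each as a share of 0.3 m, from -1 to 1, then the turn, a rotation vector about the world's x, y, z each as a share of 45 degrees, from -1 to 1. A call has 1 to 5 rows; each row is the pose to reach, as a shift and turn from the pose commanded when the call began; what a row does not reach only later rows make up. A row lasts 1/10 s, in which the tool goes at most 50 mm and 8.59 degrees, less where a joint would pass 70% of its speed; a pose out of reach is approached as far as the arm can. A call with a number of a shift or a turn outside -1 to 1 is refused whole. A call with a gripper value outside its range is refused whole. OPENING is the closure, from -1 (fully open) to 1 (shut), set as the call begins (- or left out, the last holds). The fingers move at their own pace and stop on an object; FORCE is the grip in N (left out, the last holds). Time passes only in rows, so rows that repeat a pose let the fingers close. It gives the time, the measured TCP pose, the force and the opening at its end, in the units of the state.
- robot.read_state(): the state, without advancing time (a new reading comes with each control period).
- robot.read_camera(name): name is "scene" or "top" or "wrist"; returns (picture, depth): 420x560x3 uint8, red, green, blue; 420x560 float32, m along the optical axis (not along the pixel's ray), 0 where there is no reading.
- robot.camera_model(name): a dict with "camera_matrix" (3x3 intrinsics, pixels), "pose" (4x4, takes a point from camera to world coordinates); the wrist camera has in their place "tool_from_camera" (4x4, takes a point from camera to tool coordinates, whose origin is the TCP and whose axes are the flange's). Camera axes: x right, y down, z forward; pixel columns grow to the right and rows downward; lengths in m; the calibration is good to about 2 mm. A picture is of the moment at which its call begins: read the wrist's pose just before it. camera_model takes no time and is no camera call.
- robot.close_job(): hands the job in, once; it reports no verdict.
Trained networks look in the newest picture that a camera, given by its name, has taken for a name from the list of things; names that differ only in an ending like _2 or _b are one class to them, and where a whole thing is asked for, a point or a joint stands for the part that bears it (a point fixed in the world has none). Each returns a list of dicts, best first, with "conf" (0 to 1); they miss things now and then, are a little off and sometimes report something else, mostly with a low value. They report only what shows in the picture. A call takes as long as a camera call. They do not tell look-alikes from the thing itself.
- robot.look_for(camera, query): "rect" ([centre column, centre row, width, height] in pixels, round what is visible of it).
- robot.silhouettes(camera, query): "pixels" (420x560 bool, what is visible of it) and "rect" ([centre column, centre row, width, height] in pixels, round what is visible of it).
- robot.tip_of(camera, query): "at" ([row, column] in pixels: a listed point, or the origin of a listed thing).
The state is a dict: "t": time; "q": joint angles; "dq": joint speeds; "joint_torque": joint torques, N m; "tool_pos": TCP position; "orientation": TCP orientation; "force": force on the tool from outside, world axes, zero at the start; "wrist_torque": the same for the moment, N m; "opening": finger opening in m.
Only numpy, scipy, OpenCV 4.12 (cv2) and the standard library are available. Lean on these libraries where they do the work, as an engineer would, in place of code of your own. Each camera call takes 0.05 s, during which the arm holds its last target.

TASK

The yellow reference cassette is caught under the keeper rails deep in the narrow detector bay: take the hook picker from its stand, hook the cassette's red bail, draw it towards the bay's stop end until you feel it meet the stop, and lift it out with the picker. Set it down upright inside the blue tray, near the middle, unhook it, and hang the picker back upright in its stand. The cassette is delicate: do not touch it with the fingers and never push or pull it with more than 10 N; leave the bottle, mouse and carton where they are.

Things in the scene. Friction and masses are not known exactly. Their poses are not given: they have to be found in the camera images.
- bay: Fixed narrow steel box, open on top. Inside 180 mm long (x), 46 mm wide (y); walls 4 mm, rim 120 mm, inner floor 8 mm above the table. Origin: centre of its underside. Towards its -x end (the stop end) a dark stop block, 45 mm high, crosses the floor; further to +x blue keeper rails run along both side walls, 9.5 to 14 mm above the inner floor, 34 mm apart.
- bay_rim (a point): Centre of the bay's mouth, level with its rim; axes as the bay's. Stop block and rails sit together at another place along the bay every time, not measured: the stop must be felt. A cassette against the stop is just clear of the rails (3.5 mm); lifted while further away, or while still pressed hard on the stop so that it tilts, it jams under them.
- cassette: Yellow cassette, red bail, 0.24 to 0.39 kg, on the bay's inner floor, axes along the bay's within 3 degrees. Origin: centre of its underside. Flange 56 (x) x 42 (y) x 8 mm, on it a 30 mm wide body up to 12 mm and, at the -x end, a 3 mm end plate up to 40 mm. Its +x part is under the keeper rails: it must slide 10 to 60 mm to the bay's -x to meet the rigid stop; sliding friction 1 to 2 N.
- cassette_bail (a point): Middle of the bail's top bar (on its axis), 40 mm above the cassette's origin; axes as the cassette's. The bail is an arch of 6 mm round bar in the cassette's plane x = 0: the top bar runs along y, its underside 37 mm above the cassette's underside; legs at y = +-12 mm, 18 mm free between them.
- picker: Hook picker, 0.22 kg, upright in its stand. Origin: under the rod's axis at the foot's underside. Rod 8 x 8 mm. Green foot 8 mm wide, 5 mm thick, runs from the rod to x = -20 mm and ends in a nib 4 mm long whose top is 10 mm above the origin; a load hangs between rod and nib. Black collar 66 (x) x 44 (y) x 6 mm, underside 108 mm above the origin.
- picker_handle (a point): Where to grip the picker: centre of its orange handle, 150 mm above the picker's origin on the rod's axis; axes as the picker's. The handle is a 22 x 22 mm square bar from 114 to 176 mm above the origin; grip across either pair of faces, firmly (40 N or more), since the picker tilts in a loose grip.
- stand: Fixed grey upright rectangular tube, open on top: inside 52 (x) x 30 (y) mm, walls 5 mm, rim 118 mm above the table. Origin: centre of its underside. The picker hangs in it, collar resting on the rim, rod and foot inside, rod on the tube's axis within 1 or 2 mm, picker's x along the stand's x, picker's origin 10 mm above the stand's.
- tray: Fixed blue open tray, 130 x 130 mm outside, 16 mm high, walls and floor 4 mm thick. Origin: centre of its underside on the table; its inner floor is 4 mm higher.
- bottle: Bystander: white bottle, 56 mm diameter, 120 mm high. Origin: centre of its underside.
- mouse: Bystander: black computer mouse, 100 x 58 x 32 mm. Origin: centre of its underside.
- carton: Bystander: cardboard carton, 50 (x) x 70 (y) x 45 mm high. Origin: centre of its underside.
Not all that is in view belongs to the job. Several things look just like the bay: the one meant starts farthest to the robot's right.

How it is judged:
By the outcome, as a careful person would: the job done as asked, in the order asked, and still so for the second after the job is handed in, with the robot touching nothing.
It also fails if it takes over 72 s, if anything falls off the work surface, if the arm or the gripper's body presses on something with over 40 N, if the wrist force passes 120 N, or if a joint passes its speed limit or range.

## Working session

There is one attempt and no reset: what is moved stays moved. The work goes in short steps, Python scripts to look and compute and a shell command to move; the robot and the scene stay as the last step left them, time stands still between calls to the robot, and variables do not carry over. Pictures are saved under pics/ and viewed, and the job is handed in when it is done.

```bash
ls; mkdir -p pics; python3 - <<'E'
from plant import robot
import cv2
s=robot.read_state()
for k,v in s.items(): print(k,v)
print(robot.grasp_offset)
for n in ("scene","top","wrist"):
    p,d=robot.read_camera(n)
    cv2.imwrite(f"pics/{n}0.png",p[:,:,::-1])
    print(n,robot.camera_model(n))
E
```

```text
pics
t 0.0
q [-1.25639691e+00  1.31141980e-01  1.48930847e+00  1.43967369e-05
  1.52299784e+00 -8.53755574e-02]
dq [-0.00044177 -0.00274371  0.00060991 -0.00110928 -0.00248354 -0.00024227]
joint_torque [ 2.90943826e-04 -5.59846044e+01 -4.91755557e+01  7.66564650e-02
  3.55756888e-02 -1.40919219e-04]
tool_pos [ 0.23338482 -0.55211625  0.21758289]
orientation [-3.07723199e+00 -6.23424233e-01  3.10430337e-04]
force [ 0.39230282 -0.09872509  0.16936455]
wrist_torque [ 0.0058653   0.02415935 -0.00484683]
opening 0.09303481529536428
0.0188
scene {'camera_matrix': array([[445.07597896,   0.        , 275.13748956],
       [  0.        , 445.07597896, 213.81352063],
       [  0.        ,   0.        ,   1.        ]]), 'pose': array([[ 0.44389221,  0.67989855, -0.58369313,  1.21707514],
       [ 0.89600261, -0.32820153,  0.2991038 , -0.27818721],
       [ 0.01179126, -0.65576041, -0.75487698,  1.02210278],
       [ 0.        ,  0.        ,  0.        ,  1.        ]])}
top {'camera_matrix': array([[441.88190616,   0.        , 275.73190287],
       [  0.        , 441.88190616, 215.27240554],
   
[... 240 characters left out ...]
2566674e-03, -6.23800070e-02, -9.98051591e-01,
         1.23092586e+00],
       [ 0.00000000e+00,  0.00000000e+00,  0.00000000e+00,
         1.00000000e+00]])}
wrist {'camera_matrix': array([[353.8230753 ,   0.        , 278.41716516],
       [  0.        , 353.8230753 , 210.75760763],
       [  0.        ,   0.        ,   1.        ]]), 'tool_from_camera': array([[ 4.66819132e-04, -9.66415793e-01, -2.56983069e-01,
         7.10221185e-02],
       [ 9.99999862e-01,  3.89074575e-04,  3.53374460e-04,
         7.06946692e-04],
       [-2.41521081e-04, -2.56983199e-01,  9.66415841e-01,
        -1.66075114e-01],
       [ 0.00000000e+00,  0.00000000e+00,  0.00000000e+00,
         1.00000000e+00]])}
```

View pics/top0.png

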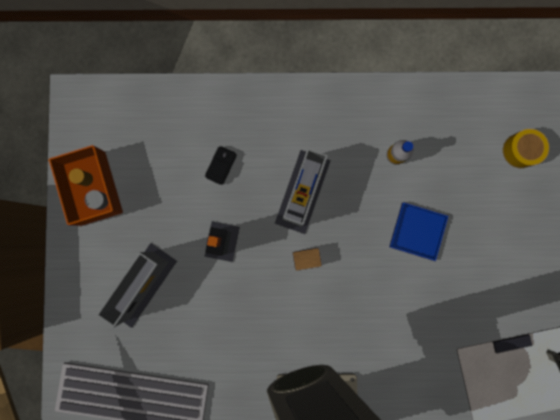

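View pics/scene0.png

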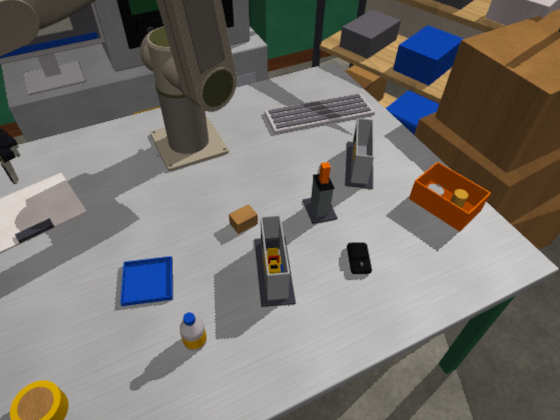

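View pics/wrist0.png

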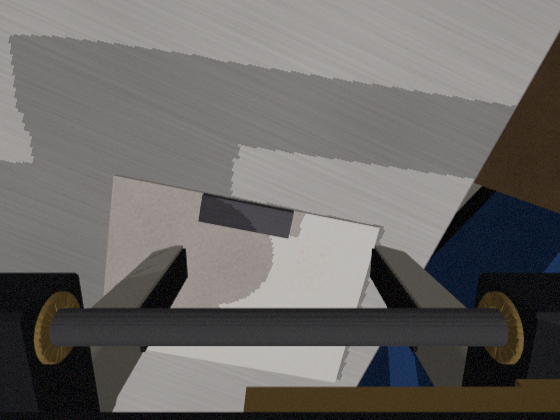

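```bash
cat > h.py <<'E'
from plant import robot
import numpy as np, cv2
from scipy.spatial.transform import Rotation as R
def campose(n,st=None):
    m=robot.camera_model(n)
    if n!="wrist": return m["camera_matrix"],m["pose"]
    st=st or robot.read_state()
    T=np.eye(4);T[:3,:3]=R.from_rotvec(st["orientation"]).as_matrix();T[:3,3]=st["tool_pos"]
    return m["camera_matrix"],T@m["tool_from_camera"]
def world(d,K,P):
    v,u=np.mgrid[:d.shape[0],:d.shape[1]]
    c=np.stack([(u-K[0,2])*d/K[0,0],(v-K[1,2])*d/K[1,1],d],-1)
    return c@P[:3,:3].T+P[:3,3]
def proj(p,K,P):
    c=(np.atleast_2d(p)-P[:3,3])@P[:3,:3]
    return c[:,:2]/c[:,2:]*[K[0,0],K[1,1]]+[K[0,2],K[1,2]]
def onz(u,v,z,K,P):
    r=P[:3,:3]@np.array([(u-K[0,2])/K[0,0],(v-K[1,2])/K[1,1],1.])
    return P[:3,3]+r*(z-P[2,3])/r[2]
E
python3 - <<'E'
from h import *
np.set_printoptions(precision=4,suppress=True)
for n in ("top","scene"):
    p,d=robot.read_camera(n); K,P=campose(n); W=world(d,K,P)
    np.savez(f"{n}0.npz",p=p,d=d)
    x0,y0,w,h=(190,140,150,130) if n=="top" else (200,110,190,200)
    cv2.imwrite(f"pics/{n}_crop.png",cv2.resize(p[y0:y0+h,x0:x0+w,::-1],None,fx=600/h/1.04,fy=600/h/1.04,interpolation=cv2.INTER_CUBIC))
    for q in ("bay","stand","tray","picker","cassette"):
        for s in robot.silhouettes(n,q)[:3]:
            m=s["pixels"]&(d>0); w=W[m]
            zt=np.percentile(w[:,2],98)
            t=w[w[:,2]>zt-0.012]
            r=cv2.minAreaRect(t[:,:2].astype(np.float32)*1000)
            print(n,q,round(s["conf"],2),s["rect"],m.sum(),"ztop",round(zt,4),"top rect",r)
    for q in ("picker_handle","cassette_bail","bay_rim","picker","stand","tray"):
        print(n,q,[(round(x["conf"],2),x["at"]) for x in robot.tip_of(n,q)[:3]])
print(robot.read_state()["t"])
E
```

```text
top bay 0.67 [139.0, 284.9, 81.6, 79.9] 3099 ztop 0.1224 top rect ((352.0843505859375, 480.6982116699219), (56.18911361694336, 188.2469940185547), 56.497100830078125)
top stand 0.74 [220.8, 241.0, 35.3, 35.7] 571 ztop 0.1233 top rect ((491.142822265625, 240.7616424560547), (45.09401321411133, 22.004438400268555), 33.64498519897461)
top tray 0.74 [419.8, 232.6, 51.8, 54.0] 2372 ztop 0.019 top rect ((495.481689453125, -286.327392578125), (136.4085235595703, 130.09226989746094), 72.94588470458984)
top picker 0.8 [214.9, 240.9, 18.3, 27.3] 438 ztop 0.1895 top rect ((470.9358825683594, 258.8756103515625), (22.16259002685547, 21.735143661499023), 78.8698501586914)
top cassette 0.74 [301.1, 195.9, 19.0, 24.0] 314 ztop 0.0537 top rect ((587.8179931640625, 46.56899642944336), (36.432472229003906, 30.85189437866211), 69.71170806884766)
top picker_handle [(0.91, [242.4, 214.6]), (0.35, [184.5, 306.1]), (0.27, [239.9, 223.3])]
top cassette_bail [(0.7, [194.1, 301.8])]
top bay_rim [(0.8, [290.2, 127.5]), (0.75, [184.3, 306.4])]
top picker [(0.81, [240.7, 223.3])]
top stand [(0.85, [240.4, 221.5])
[... 965 characters left out ...]
688, 41.47968292236328), (30.058387756347656, 32.56129455566406), 69.1823959350586)
scene cassette 0.66 [323.2, 174.9, 20.7, 28.8] 354 ztop 0.1881 top rect ((471.9033508300781, 256.37542724609375), (22.48012351989746, 23.23227882385254), 81.5589599609375)
scene cassette 0.51 [275.6, 258.6, 44.5, 96.5] 2329 ztop 0.1221 top rect ((606.421142578125, 33.43644332885742), (54.331268310546875, 191.71572875976562), 70.12942504882812)
scene picker_handle [(0.76, [170.7, 322.2])]
scene cassette_bail [(0.69, [256.6, 273.8])]
scene bay_rim [(0.96, [132.9, 365.4]), (0.57, [242.6, 273.4]), (0.42, [171.4, 322.0])]
scene picker []
scene stand [(0.72, [207.1, 315.8])]
scene tray [(0.56, [280.8, 146.2])]
1.35
```

View pics/top_crop.png

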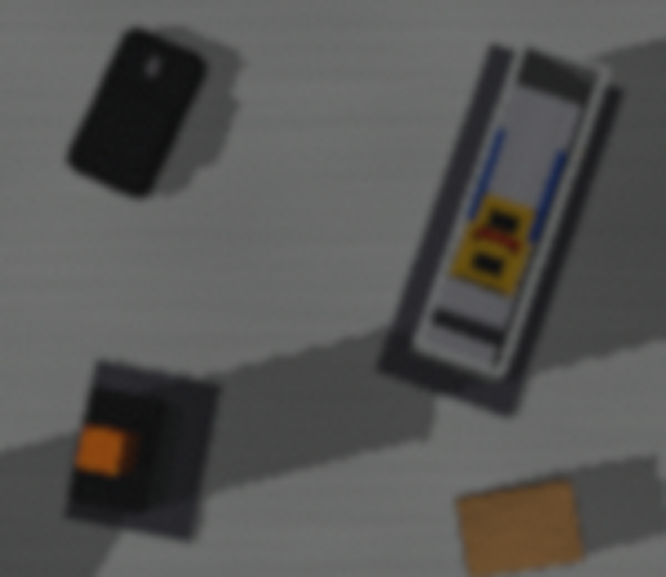

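View pics/scene_crop.png

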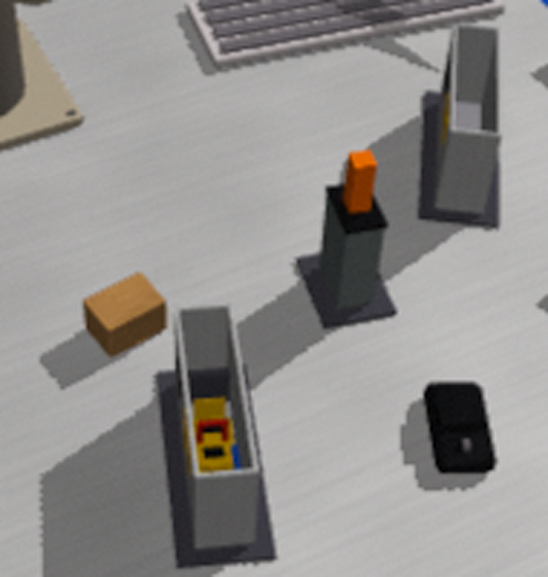

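```bash
python3 -m handwheel '0.45 0.72 0 0 0 0.5; 0.45 0.72 0 0 0 0.5; 0.45 0.72 0 0 0 0.5; 0.45 0.72 0 0 0 0.5; 0.45 0.72 0 0 0 0.5'
python3 -m handwheel '0.65 1 0 0 0 0.6; 0.65 1 0 0 0 0.6; 0.65 1 0 0 0 0.6; 0.65 1 0 0 0 0.6; 0.65 1 0 0 0 0.6'
```

```text
t: 1.85
tool_pos: [0.3667, -0.339, 0.2188]
orientation: [2.898, 1.212, 0.001]
force: [1.1, -0.5, 0.4]
opening: 0.093
t: 2.35
tool_pos: [0.5032, -0.1292, 0.219]
orientation: [2.533, 1.856, 0.001]
force: [0.8, -1.1, 0.5]
opening: 0.0927
```

```bash
python3 -m handwheel '0.2 0.36 0 0 0 -0.05; 0.2 0.36 0 0 0 -0.05; 0.2 0.36 0 0 0 -0.05; 0.2 0.36 0 0 0 -0.05'
python3 - <<'E'
from h import *
np.set_printoptions(precision=4,suppress=True)
s=robot.read_state(); p,d=robot.read_camera("wrist"); K,P=campose("wrist",s)
np.savez("w1.npz",p=p,d=d,P=P)
print(s["t"],s["tool_pos"],s["orientation"],s["dq"],s["force"])
cv2.imwrite("pics/w1.png",p[:,:,::-1])
for q in ("cassette_bail","bay_rim","cassette"):
    for z in ({"cassette_bail":.048,"bay_rim":.12,"cassette":.008}[q],):
        for t in robot.tip_of("wrist",q)[:2]: print(q,t,onz(t["at"][1],t["at"][0],z,K,P))
W=world(d,K,P)
m=(abs(W[...,2]-.12)<.006)&(d>0)
print(m.sum(),cv2.minAreaRect(W[m][:,:2].astype(np.float32)*1000), np.median(W[m][:,2]))
E
```

```text
t: 2.75
tool_pos: [0.5632, -0.0199, 0.2185]
orientation: [-2.567, -1.81, -0.001]
force: [0.4, -0.1, 0.1]
opening: 0.0929
2.75 [ 0.5632 -0.0199  0.2185] [-2.5667 -1.8104 -0.0008] [-0.0609 -0.0243  0.0289 -0.0261  0.0073 -0.0491] [ 0.3584 -0.1064  0.0977]
cassette_bail {'at': [123.4, 294.5], 'conf': 0.74} [0.5994 0.0358 0.048 ]
bay_rim {'at': [124.8, 310.6], 'conf': 0.75} [0.6075 0.0332 0.12  ]
cassette {'at': [124.7, 290.0], 'conf': 0.65} [0.596  0.0349 0.008 ]
4380 ((607.5177612304688, 32.26611328125), (54.01728057861328, 188.75840759277344), 70.3920669555664) 0.11983493421785199
```

View pics/w1.png

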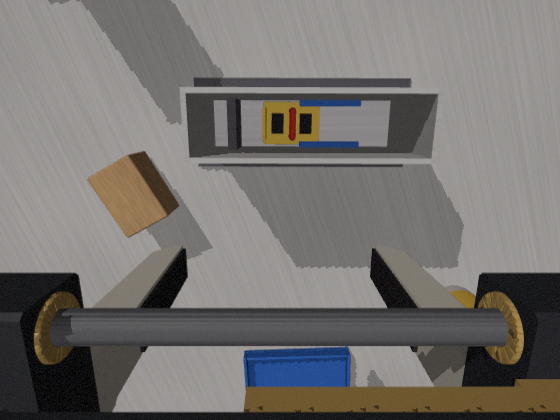

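```bash
python3 - <<'E'
from h import *
np.set_printoptions(precision=4,suppress=True)
f=np.load("w1.npz");p,d,P=f["p"].astype(int),f["d"],f["P"];K=robot.camera_model("wrist")["camera_matrix"]
W=world(d,K,P)
roi=np.zeros(d.shape,bool);roi[95:150,180:420]=1
m=roi&(p[...,0]>90)&(p[...,1]<60)&(p[...,2]<60)
v,u=np.nonzero(m);print(m.sum(),u.min(),u.max(),v.min(),v.max(),u.mean(),v.mean(),np.percentile(W[m][:,2],[5,50,95]))
for vv in range(v.min(),v.max()+1): print(vv,u[v==vv].mean().round(1),end="; ")
top=m&(W[...,2]>.044)
print("\nbar",W[top].mean(0),cv2.minAreaRect(W[top][:,:2].astype(np.float32)*1000))
# yaw of cassette by yellow top
y=roi&(p[...,0]>120)&(p[...,1]>80)&(p[...,2]<60)
a=y&(W[...,2]<.03);b=y&(W[...,2]>.035)
for mm in(a,b): print(mm.sum(),W[mm].mean(0),cv2.minAreaRect(W[mm][:,:2].astype(np.float32)*1000))
# along-bay coordinates
c=np.array([.6075,.0323]);t=np.deg2rad(-19.6);ex=np.array([np.cos(t),np.sin(t)]);ey=np.array([-ex[1],ex[0]])
Wb=np.stack([(W[...,:2]-c)@ex,(W[...,:2]-c)@ey,W[...,2]],-1)*1000
for col in range(205,400,2): print(col,p[124,col],Wb[124,col].round(1), d[124,col].round(3)) if col<275 else 0
E
```

```text
197 289 295 108 139 292.2284263959391 123.61421319796955 [0.0486 0.0504 0.0519]
108 292.5; 109 292.5; 110 292.5; 111 292.5; 112 292.0; 113 292.5; 114 292.5; 115 292.5; 116 292.5; 117 292.5; 118 292.5; 119 292.5; 120 292.5; 121 292.5; 122 292.5; 123 292.5; 124 292.5; 125 292.0; 126 292.0; 127 292.0; 128 292.0; 129 292.0; 130 292.0; 131 292.0; 132 292.0; 133 292.0; 134 292.0; 135 292.5; 136 292.0; 137 292.0; 138 291.5; 139 291.5; 
bar [0.5972 0.0363 0.0504] ((597.0555419921875, 36.391197204589844), (27.716392517089844, 5.655332565307617), 71.232421875)
1260 [0.5969 0.0366 0.0186] ((597.335693359375, 36.43801498413086), (40.49203872680664, 54.78778076171875), 70.04155731201172)
74 [0.5743 0.0459 0.0616] ((585.742431640625, 40.826454162597656), (28.730459213256836, 29.42644691467285), 70.298828125)
205 [65 65 62] [-89.8   0.2  56.4] 0.319
207 [60 59 58] [-90.   -0.   46.2] 0.329
209 [62 62 60] [-90.2  -0.2  35.5] 0.339
211 [60 57 58] [-90.2  -0.4  25.2] 0.349
213 [67 66 64] [-90.1  -0.6  14.8] 0.359
215 [135 130 133] [-89.3  -0.8   7.7] 0.366
217 [137 132 135] [-87.2  -0.8   8. ] 0.366
2
[... 501 characters left out ...]
66
243 [136 134 135] [-60.3  -0.7   7.9] 0.366
245 [136 133 133] [-58.2  -0.7   8.1] 0.366
247 [133 128 129] [-56.2  -0.8   7.1] 0.367
249 [135 131 132] [-54.1  -0.7   8.3] 0.366
251 [137 132 134] [-52.1  -0.8   6.5] 0.367
253 [136 132 134] [-50.   -0.7   8. ] 0.366
255 [136 132 134] [-47.9  -0.7   8.7] 0.365
257 [137 132 135] [-45.9  -0.7   7.6] 0.366
259 [136 130 133] [-43.8  -0.8   7.4] 0.366
261 [136 131 130] [-41.7  -0.8   7.3] 0.367
263 [149 122  49] [-37.9   0.   48.8] 0.326
265 [115  94  31] [-36.1   0.   48.8] 0.326
267 [146 120  46] [-35.1  -0.5  19.8] 0.354
269 [148 123  48] [-33.1  -0.5  20.8] 0.353
271 [89 73 34] [-31.1  -0.5  20. ] 0.354
273 [17 19 20] [-29.1  -0.5  20. ] 0.354
```

```bash
python3 -m handwheel '-0.35 0.69 0.14 0 0 0.2; -0.35 0.69 0.14 0 0 0.2; -0.35 0.69 0.14 0 0 0.2; -0.35 0.69 0.14 0 0 0.2; -0.35 0.69 0.14 0 0 0.2'
python3 -m handwheel '0 0 0 0 0 0'
cat > stand.py <<'E'
from h import *
np.set_printoptions(precision=4,suppress=True)
s=robot.read_state(); p,d=robot.read_camera("wrist"); K,P=campose("wrist",s)
np.savez("w2.npz",p=p,d=d,P=P)
print(s["t"],s["q"],s["tool_pos"],s["orientation"],s["dq"],s["force"])
cv2.imwrite("pics/w2.png",p[:,:,::-1])
for t in robot.tip_of("wrist","picker_handle")[:2]: print(t,onz(t["at"][1],t["at"][0],.16,K,P))
W=world(d,K,P)
near=(np.hypot(W[...,0]-.47,W[...,1]-.25)<.06)&(d>0)
for lo,hi in((.11,.122),(.116,.13),(.18,.192)):
    m=near&(W[...,2]>lo)&(W[...,2]<hi)
    if lo==.18: m&=(p[...,0]>120)&(p[...,2]<80)
    print(m.sum(),np.median(W[m][:,2]),cv2.minAreaRect(W[m][:,:2].astype(np.float32)*1000))
E
python3 stand.py
```

```text
t: 3.45
tool_pos: [0.4562, 0.1847, 0.2617]
orientation: [2.423, 2.0, 0.002]
force: [0.8, -0.2, 0.7]
opening: 0.0932
t: 3.55
tool_pos: [0.4562, 0.1861, 0.2623]
orientation: [-2.419, -2.005, -0.005]
force: [0.4, -0.1, 0.1]
opening: 0.0933
3.55 [ 0.2824 -0.1805  1.7149  0.0012  1.6045  0.4692] [0.4562 0.1861 0.2623] [-2.4189 -2.0046 -0.0046] [-0.0684  0.0264  0.0027 -0.0348 -0.0188 -0.0708] [ 0.4147 -0.0799  0.0993]
{'at': [114.2, 281.7], 'conf': 0.67} [0.4726 0.2567 0.16  ]
43 0.12180858143452195 ((470.0691223144531, 257.32025146484375), (43.697994232177734, 66.2898178100586), 79.25082397460938)
3167 0.12389936720661704 ((470.0691223144531, 257.32025146484375), (43.697994232177734, 66.2898178100586), 79.25082397460938)
1115 0.18591819715315286 ((469.9483642578125, 257.3500671386719), (21.16958999633789, 21.45560646057129), 79.37213134765625)
```

View pics/w2.png

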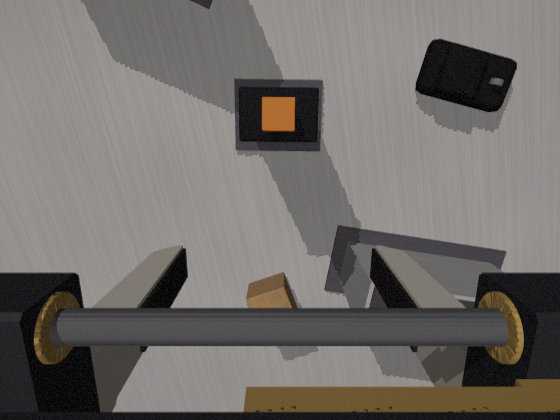

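```bash
python3 -m handwheel '0.046 0.237 0 0 0 0; 0.046 0.237 0 0 0 0; 0.046 0.237 -0.15 0 0 0; 0.046 0.237 -0.3 0 0 0; 0.046 0.237 -0.4 0 0 0'
python3 -m handwheel '0 0 0 0 0 0;0 0 0 0 0 0'; python3 -c "
from h import *
s=robot.read_state();print(s['tool_pos'],s['orientation'],s['q'])"
```

```text
t: 4.15
tool_pos: [0.4706, 0.2523, 0.1367]
orientation: [-2.423, -1.998, 0.006]
force: [0.2, -0.4, -0.4]
opening: 0.093
t: 4.35
tool_pos: [0.4716, 0.2535, 0.1407]
orientation: [-2.423, -1.999, 0.002]
force: [0.7, 0.1, 0.6]
opening: 0.0928
[0.47160146 0.25346069 0.14073528] [-2.42349132e+00 -1.99884429e+00  2.05045336e-03] [ 3.97545952e-01  7.82184201e-03  1.76048750e+00 -2.41650310e-04
  1.37457522e+00  5.89052708e-01]
```

```bash
python3 -m handwheel '-0.005 0.013 0 0 0 0;-0.005 0.013 0 0 0 0;-0.005 0.013 0 0 0 0'; python3 -c "
from h import *
s=robot.read_state();print(s['tool_pos'],s['orientation'],s['q'])"
```

```text
t: 4.65
tool_pos: [0.4707, 0.2594, 0.1426]
orientation: [2.421, 2.001, 0.005]
force: [-0.6, -0.8, -0.7]
opening: 0.0931
[0.47072462 0.25944258 0.14258063] [2.42052763 2.00124367 0.00474361] [ 4.08342737e-01  7.36311528e-03  1.75747532e+00 -2.22905925e-05
  1.37360244e+00  5.97426977e-01]
```

```bash
python3 -m handwheel '0 0 0 0 0 0;0 0 0 0 0 0' ;  python3 -m handwheel '0 0 0 0 0 0'
```

```text
t: 4.85
tool_pos: [0.4698, 0.2591, 0.1411]
orientation: [2.421, 2.002, 0.001]
force: [0.6, 0.4, -0.1]
opening: 0.0929
t: 4.95
tool_pos: [0.4696, 0.259, 0.1408]
orientation: [2.421, 2.002, 0.0]
force: [-0.2, 0.1, -0.1]
opening: 0.093
```

```bash
python3 -m handwheel '0 -0.005 0 0 0 0;0 -0.005 0 0 0 0;0 -0.005 0 0 0 0;0 -0.005 0 0 0 0;0 -0.005 0 0 0 0' 1 60;  python3 -m handwheel '0 0 0 0 0 0;0 0 0 0 0 0;0 0 0 0 0 0'
```

```text
t: 5.45
tool_pos: [0.4696, 0.2574, 0.1406]
orientation: [-2.421, -2.002, 0.0]
force: [0.3, -0.0, -0.5]
opening: 0.0575
t: 5.75
tool_pos: [0.4696, 0.2575, 0.1406]
orientation: [-2.421, -2.002, -0.0]
force: [0.9, -1.0, -0.0]
opening: 0.0336
```

```bash
python3 -m handwheel '0 0 0 0 0 0;0 0 0 0 0 0;0 0 0 0 0 0;0 0 0 0 0 0';  python3 -m handwheel '0 0 0.03 0 0 0;0 0 0.06 0 0 0;0 0 0.1 0 0 0'; python3 -m handwheel '0 0 0 0 0 0;0 0 0 0 0 0'
```

```text
t: 6.15
tool_pos: [0.4696, 0.2574, 0.1406]
orientation: [-2.421, -2.002, -0.0]
force: [0.0, -0.1, 0.1]
opening: 0.0219
t: 6.45
tool_pos: [0.4694, 0.2573, 0.1713]
orientation: [-2.421, -2.001, 0.001]
force: [0.2, -0.5, -2.9]
opening: 0.0219
t: 6.65
tool_pos: [0.4701, 0.2576, 0.1715]
orientation: [2.421, 2.001, 0.002]
force: [0.6, 0.2, -2.1]
opening: 0.0215
```

```bash
python3 -m handwheel '0 0 0.12 0 0 0;0 0 0.25 0 0 0;0 0 0.37 0 0 0;0 0 0.43 0 0 0;0 0 0.43 0 0 0'; python3 -m handwheel '0 0 0 0 0 0;0 0 0 0 0 0'
python3 - <<'E'
from h import *
for n in ("scene","wrist","top"):
    p,d=robot.read_camera(n)
    np.savez(f"{n}3.npz",p=p,d=d)
    if n=="scene": p=cv2.resize(p[60:240,220:460],None,fx=3.2,fy=3.2,interpolation=cv2.INTER_CUBIC)
    cv2.imwrite(f"pics/{n}3.png",p[:,:,::-1])
E
```

```text
t: 7.15
tool_pos: [0.471, 0.258, 0.303]
orientation: [2.42, 2.001, 0.009]
force: [0.3, 0.7, -2.0]
opening: 0.0216
t: 7.35
tool_pos: [0.4688, 0.257, 0.2971]
orientation: [-2.421, -2.001, 0.006]
force: [-0.3, -0.6, -1.9]
opening: 0.0218
```

View pics/scene3.png

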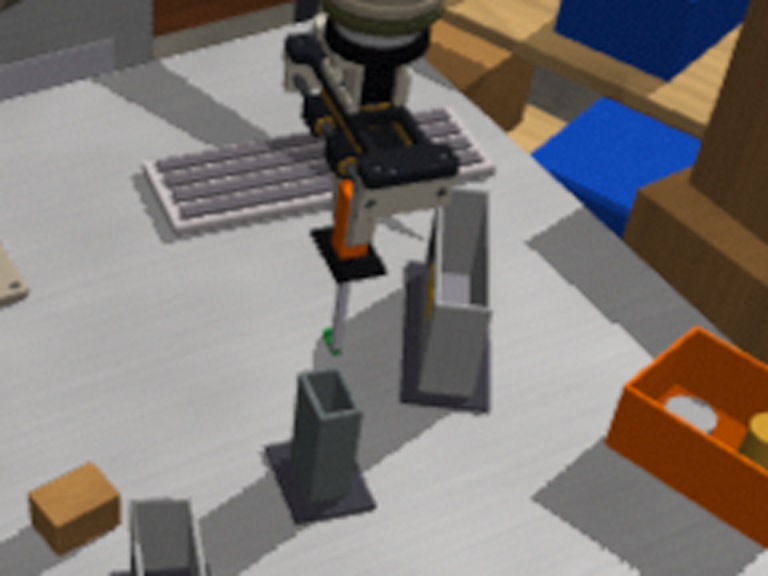

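View pics/wrist3.png

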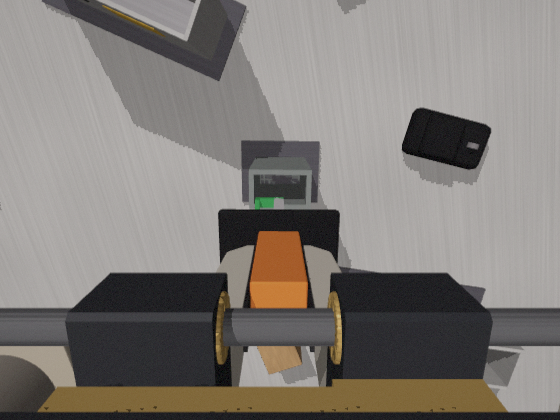

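```bash
python3 -m handwheel '0.527 -0.773 0 0 0 -0.195; 0.527 -0.773 0 0 0 -0.195; 0.527 -0.773 0 0 0 -0.195; 0.527 -0.773 0 0 0 -0.195; 0.527 -0.773 0 0 0 -0.195'; python3 -m handwheel '0.09 -0.14 0 0 0 0; 0.09 -0.14 0 0 0 0; 0.09 -0.14 0 0 0 0'; python3 -m handwheel '0 0 0 0 0 0;0 0 0 0 0 0;0 0 0 0 0 0'
```

```text
t: 8.0
tool_pos: [0.611, 0.0491, 0.2987]
orientation: [-2.567, -1.81, 0.001]
force: [1.2, -0.3, -1.0]
opening: 0.0213
t: 8.3
tool_pos: [0.6373, 0.0077, 0.2978]
orientation: [-2.568, -1.806, 0.003]
force: [-0.9, 0.3, -1.9]
opening: 0.0221
t: 8.6
tool_pos: [0.6371, 0.0102, 0.3001]
orientation: [2.566, 1.813, 0.001]
force: [-0.4, -0.1, -2.0]
opening: 0.0218
```

```bash
python3 -m handwheel '-0.032 0.051 0 0 0 0;-0.032 0.051 0 0 0 0;-0.032 0.051 -0.1 0 0 0;-0.032 0.051 -0.1 0 0 0'; python3 -m handwheel '0 0 0 0 0 0;0 0 0 0 0 0;0 0 0 0 0 0'
python3 - <<'E'
from h import *
s=robot.read_state();print(s['tool_pos'],s['orientation'],s['q'],s['dq'])
p,d=robot.read_camera("wrist");K,P=campose("wrist",s)
np.savez("w4.npz",p=p,d=d,P=P)
cv2.imwrite("pics/w4.png",cv2.resize(p[100:310,140:420,::-1],None,fx=2.8,fy=2.8,interpolation=cv2.INTER_CUBIC))
E
```

```text
t: 9.0
tool_pos: [0.6257, 0.0251, 0.2657]
orientation: [-2.563, -1.81, 0.008]
force: [-0.8, -0.4, -3.4]
opening: 0.0214
t: 9.3
tool_pos: [0.6284, 0.0242, 0.2712]
orientation: [2.566, 1.81, 0.003]
force: [-0.8, 0.8, -2.0]
opening: 0.0217
[0.62843063 0.02415616 0.27123329] [2.56632133 1.80979163 0.00260658] [-4.30678694e-02  1.91080996e-01  1.32598807e+00 -2.50409045e-05
  1.62240730e+00  2.99301022e-01] [-1.75358057e-03  2.78465910e-03  2.12966770e-03 -5.32776655e-05
 -4.14934659e-03  8.17210045e-04]
```

View pics/w4.png

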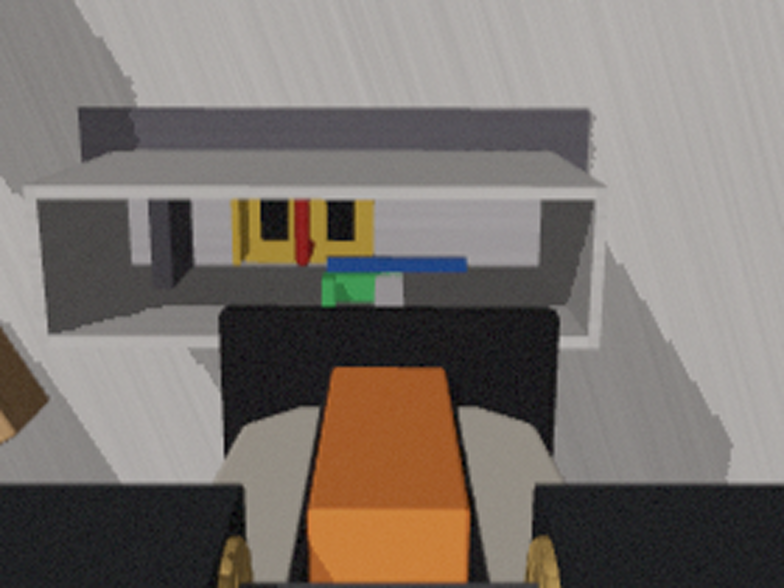

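```bash
cat > foot.py <<'E'
from h import *
import sys
np.set_printoptions(precision=4,suppress=True)
f=np.load(sys.argv[1]);p,d,P=f["p"].astype(int),f["d"],f["P"];K=robot.camera_model("wrist")["camera_matrix"]
W=world(d,K,P);TT=P@np.linalg.inv(robot.camera_model("wrist")["tool_from_camera"])
tp=(W-TT[:3,3])@TT[:3,:3]
g=(p[...,1]>90)&(p[...,0]<80)&(p[...,2]<110)&(d>0)
print(g.sum(),"tool y range of green",np.percentile(tp[g][:,1],[1,50,99])*1000,"x",np.percentile(tp[g][:,0],[1,99])*1000,"z",np.percentile(tp[g][:,2],[1,50,99])*1000)
v,u=np.nonzero(g);print(u.min(),u.max(),v.min(),v.max())
rr=tp[v.min():v.max()+1,u.max()+1:u.max()+14]; 
print("rod right of green: y",(rr[3,:,1]*1000).round(1),"z",(rr[3,:,2]*1000).round(1))
E
python3 foot.py w4.npz
```

```text
211 tool y range of green [-19.0612 -12.5116  -2.4778] x [-22.5932   4.4493] z [119.5343 125.6589 199.3376]
255 278 197 208
rod right of green: y [ 1.   1.8  2.7  3.5  4.3  7.   8.1  9.3 10.5 11.6 12.8 13.9 15.1] z [116.7 117.  118.  118.1 118.4 230.  230.  230.8 230.9 231.3 231.5 230.8
 231.6]
```

```bash
python3 -m handwheel '-0.003 0.005 -0.1 0 0 0;-0.003 0.005 -0.2 0 0 0;-0.003 0.005 -0.28 0 0 0;-0.003 0.005 -0.34 0 0 0;-0.003 0.005 -0.37 0 0 0'; python3 -m handwheel '0 0 0 0 0 0;0 0 0 0 0 0;0 0 0 0 0 0;0 0 0 0 0 0;0 0 0 0 0 0'
python3 - <<'E'
from h import *
s=robot.read_state();print(s['tool_pos'],s['orientation'],s['dq'])
p,d=robot.read_camera("wrist");K,P=campose("wrist",s)
np.savez("w5.npz",p=p,d=d,P=P)
cv2.imwrite("pics/w5.png",cv2.resize(p[100:310,140:420,::-1],None,fx=2.8,fy=2.8,interpolation=cv2.INTER_CUBIC))
E
```

```text
t: 9.85
tool_pos: [0.6261, 0.0256, 0.1569]
orientation: [-2.566, -1.809, 0.003]
force: [-0.8, -0.5, -2.3]
opening: 0.0217
t: 10.35
tool_pos: [0.6274, 0.0256, 0.1596]
orientation: [2.567, 1.81, 0.002]
force: [-0.7, -1.0, -2.5]
opening: 0.0216
[0.62742066 0.02564129 0.15956861] [2.56672312e+00 1.81003014e+00 1.72429343e-03] [-0.00039655  0.00317517  0.00528795 -0.00067647 -0.00045616  0.00013281]
```

View pics/w5.png

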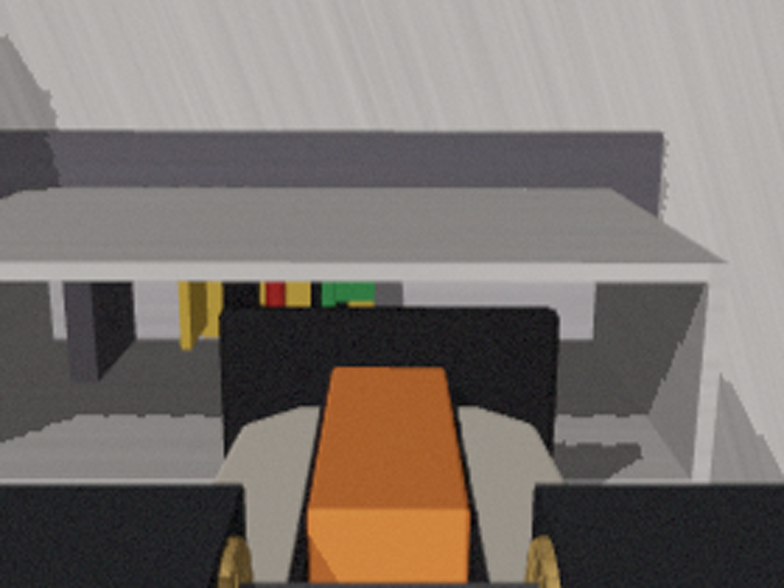

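```bash
python3 -m handwheel '-0.015 0.005 -0.006 0 0 0;-0.03 0.0105 -0.006 0 0 0;-0.045 0.016 -0.006 0 0 0;-0.06 0.021 -0.006 0 0 0;-0.068 0.024 -0.006 0 0 0'; python3 -m handwheel '0 0 0 0 0 0;0 0 0 0 0 0;0 0 0 0 0 0'
python3 - <<'E'
from h import *
s=robot.read_state();print(s['tool_pos'],s['orientation'],s['dq'],s['force'])
p,d=robot.read_camera("wrist");K,P=campose("wrist",s)
np.savez("w6.npz",p=p,d=d,P=P)
cv2.imwrite("pics/w6.png",cv2.resize(p[100:310,140:420,::-1],None,fx=2.8,fy=2.8,interpolation=cv2.INTER_CUBIC))
E
```

```text
t: 10.9
tool_pos: [0.606, 0.0331, 0.1569]
orientation: [-2.567, -1.811, 0.0]
force: [0.2, -0.0, -1.8]
opening: 0.0215
t: 11.2
tool_pos: [0.6067, 0.0328, 0.1569]
orientation: [2.567, 1.81, 0.0]
force: [1.1, -1.1, -2.0]
opening: 0.0218
[0.60669013 0.03282288 0.15690954] [2.56734807e+00 1.81039082e+00 2.84903185e-04] [ 3.31189295e-04  2.39339850e-03 -1.86743521e-03  1.91727697e-05
 -5.32888764e-04 -7.81195026e-04] [ 1.07777988 -1.05455929 -1.95736068]
```

View pics/w6.png

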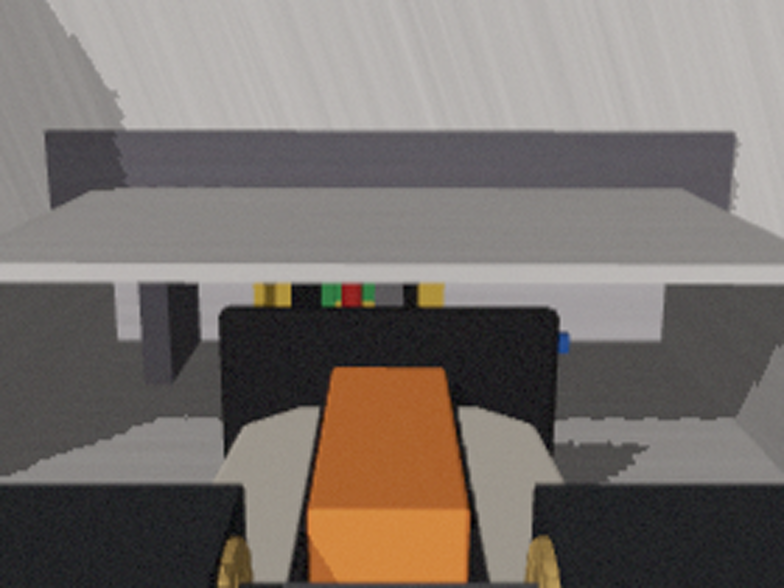

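```bash
python3 -m handwheel '-0.005 0.0017 0 0 0 0;-0.01 0.0034 0 0 0 0;-0.015 0.0052 0 0 0 0;-0.02 0.007 0 0 0 0;-0.025 0.0088 0 0 0 0'; python3 -m handwheel '-0.005 0.0017 0 0 0 0;-0.01 0.0034 0 0 0 0;-0.015 0.0052 0 0 0 0'
```

```text
t: 11.75
tool_pos: [0.599, 0.0355, 0.1569]
orientation: [2.567, 1.81, 0.0]
force: [1.4, -1.1, -2.9]
opening: 0.0216
t: 12.05
tool_pos: [0.5945, 0.0371, 0.1569]
orientation: [2.567, 1.81, 0.0]
force: [1.2, 0.2, -3.0]
opening: 0.0216
```

```bash
python3 -m handwheel '-0.005 0.0017 0 0 0 0;-0.01 0.0034 0 0 0 0;-0.015 0.0052 0 0 0 0;-0.02 0.007 0 0 0 0';  python3 -m handwheel '-0.003 0.001 0 0 0 0;-0.006 0.002 0 0 0 0'; python3 - <<'E'
from h import *
s=robot.read_state();print(s['tool_pos'],s['force'])
p,d=robot.read_camera("wrist");K,P=campose("wrist",s)
cv2.imwrite("pics/w7.png",cv2.resize(p[100:310,140:420,::-1],None,fx=2.8,fy=2.8,interpolation=cv2.INTER_CUBIC))
E
```

```text
t: 12.45
tool_pos: [0.5884, 0.0392, 0.1569]
orientation: [2.567, 1.811, 0.0]
force: [1.6, -0.3, -2.5]
opening: 0.0218
t: 12.65
tool_pos: [0.5867, 0.0398, 0.1569]
orientation: [2.567, 1.811, 0.0]
force: [0.9, -1.4, -2.4]
opening: 0.0219
[0.58668329 0.03981569 0.15688635] [ 0.85929502 -1.38368285 -2.38313234]
```

View pics/w7.png

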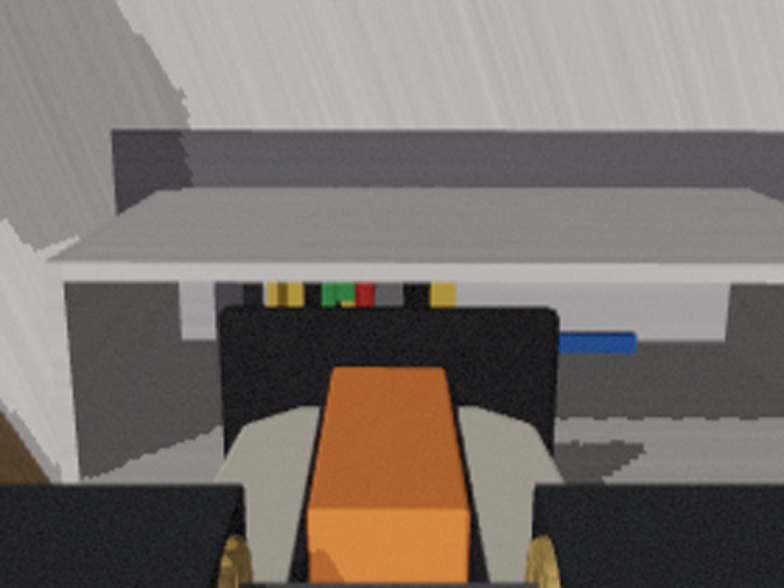

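```bash
python3 -m handwheel '-0.002 0.0007 0 0 0 0;-0.004 0.0014 0 0 0 0'; python3 -m handwheel '-0.002 0.0007 0 0 0 0;-0.004 0.0014 0 0 0 0';python3 -m handwheel '-0.002 0.0007 0 0 0 0'|grep -E 'pos|force'
```

```text
t: 12.9
tool_pos: [0.5856, 0.0402, 0.1569]
orientation: [2.567, 1.81, 0.0]
force: [2.5, -0.0, -2.7]
opening: 0.022
t: 13.1
tool_pos: [0.5843, 0.0406, 0.1569]
orientation: [2.567, 1.81, 0.0]
force: [0.5, -0.8, -2.0]
opening: 0.0222
tool_pos: [0.5837, 0.0408, 0.1569]
force: [1.4, -0.4, -2.3]
```

```bash
python3 -m handwheel '-0.002 0.0007 0 0 0 0'|grep -E 'pos|force'
```

```text
tool_pos: [0.5831, 0.041, 0.1569]
force: [1.6, 0.0, -2.3]
```

```bash
python3 -m handwheel '-0.0015 0.0005 0 0 0 0'|grep -E 'pos|force'
```

```text
tool_pos: [0.5827, 0.0412, 0.1569]
force: [2.2, -0.6, -2.4]
```

```bash
python3 -m handwheel '-0.0015 0.0005 0 0 0 0'|grep -E 'pos|force'
```

```text
tool_pos: [0.5822, 0.0413, 0.1569]
force: [1.7, -0.7, -2.4]
```

```bash
python3 -m handwheel '-0.0015 0.0005 0 0 0 0'|grep -E 'pos|force'
```

```text
tool_pos: [0.5818, 0.0415, 0.1569]
force: [2.7, -0.3, -2.4]
```

```bash
python3 -m handwheel '-0.0015 0.0005 0 0 0 0'|grep -E 'pos|force'
```

```text
tool_pos: [0.5813, 0.0417, 0.1568]
force: [1.4, -1.1, -3.1]
```

```bash
python3 -m handwheel '-0.0015 0.0005 0 0 0 0'|grep -E 'pos|force'
```

```text
tool_pos: [0.5809, 0.0418, 0.1569]
force: [1.3, -1.4, -1.9]
```

```bash
python3 -m handwheel '-0.0015 0.0005 0 0 0 0'|grep -E 'pos|force'
```

```text
tool_pos: [0.5807, 0.042, 0.1569]
force: [3.6, -0.8, -3.2]
```

```bash
python3 -m handwheel '-0.0008 0.0003 0 0 0 0'|grep -E 'pos|force'
```

```text
tool_pos: [0.5806, 0.042, 0.1569]
force: [3.6, 0.3, -4.0]
```

```bash
python3 -m handwheel '-0.0008 0.0003 0 0 0 0'|grep -E 'pos|force'
```

```text
tool_pos: [0.5804, 0.042, 0.157]
force: [5.0, -1.0, -5.0]
```

```bash
python3 -m handwheel '0.002 -0.0007 0 0 0 0;0.004 -0.0014 0 0 0 0;0.004 -0.0014 0 0 0 0'|grep -E 'pos|force'; python3 -m handwheel '0 0 0 0 0 0'|grep -E 'pos|force'
```

```text
tool_pos: [0.581, 0.0418, 0.1568]
force: [2.6, 0.6, -2.4]
tool_pos: [0.581, 0.0418, 0.1568]
force: [1.3, 0.1, -1.2]
```

```bash
python3 -m handwheel '0.002 -0.0007 0 0 0 0;0.002 -0.0007 0 0 0 0'|grep -E 'pos|force'; python3 - <<'E'
from h import *
s=robot.read_state();print(s['tool_pos'],s['force'])
p,d=robot.read_camera("wrist");K,P=campose("wrist",s)
cv2.imwrite("pics/w8.png",cv2.resize(p[100:310,140:420,::-1],None,fx=2.8,fy=2.8,interpolation=cv2.INTER_CUBIC))
E
```

```text
tool_pos: [0.5812, 0.0414, 0.1565]
force: [0.1, -0.3, -2.1]
[0.58118228 0.04144892 0.15647316] [ 0.08194622 -0.34001098 -2.09704681]
```

View pics/w8.png

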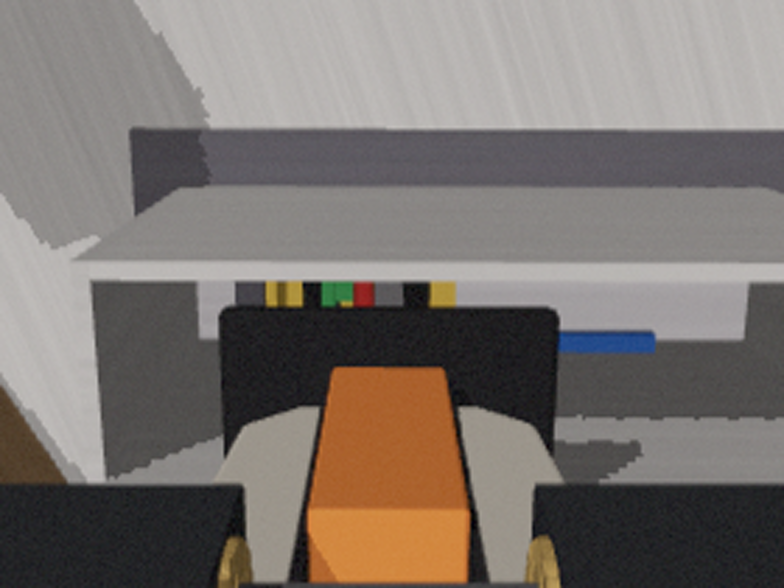

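```bash
python3 -m handwheel '0 0 0.012 0 0 0;0 0 0.024 0 0 0;0 0 0.036 0 0 0;0 0 0.036 0 0 0'|grep -E 'pos|force'; python3 -m handwheel '0 0 0.003 0 0 0;0 0 0.006 0 0 0'|grep -E 'pos|force';python3 -m handwheel '0 0 0.003 0 0 0'|grep -E 'pos|force'
```

```text
tool_pos: [0.5822, 0.0415, 0.1687]
force: [-0.5, 0.5, -2.0]
tool_pos: [0.5817, 0.0415, 0.1694]
force: [-0.8, 0.4, -2.0]
tool_pos: [0.5817, 0.0415, 0.1703]
force: [0.2, 1.1, -1.6]
```

```bash
python3 -m handwheel '0 0 0.003 0 0 0;0 0 0.006 0 0 0'|grep -E 'pos|force'; python3 -m handwheel '0 0 0.003 0 0 0;0 0 0.006 0 0 0'|grep -E 'pos|force'
```

```text
tool_pos: [0.5816, 0.0414, 0.1717]
force: [0.7, 0.3, -5.0]
tool_pos: [0.5816, 0.0414, 0.1737]
force: [0.3, 0.0, -5.5]
```

```bash
python3 -m handwheel '0 0 0.004 0 0 0;0 0 0.008 0 0 0'|grep -E 'pos|force'; python3 -m handwheel '0 0 0.004 0 0 0;0 0 0.008 0 0 0'|grep -E 'pos|force'
```

```text
tool_pos: [0.5816, 0.0414, 0.1762]
force: [1.1, 0.2, -5.9]
tool_pos: [0.5817, 0.0415, 0.1788]
force: [-0.0, -0.6, -5.0]
```

```bash
python3 -m handwheel '0 0 0.006 0 0 0;0 0 0.012 0 0 0;0 0 0.018 0 0 0'|grep -E 'pos|force'; python3 -m handwheel '0 0 0.01 0 0 0;0 0 0.02 0 0 0'|grep -E 'pos|force'
```

```text
tool_pos: [0.5817, 0.0415, 0.1843]
force: [-0.2, 1.4, -6.0]
tool_pos: [0.5817, 0.0415, 0.1904]
force: [-0.2, -0.2, -5.2]
```

```bash
python3 -m handwheel '0 0 0.02 0 0 0;0 0 0.05 0 0 0;0 0 0.08 0 0 0;0 0 0.11 0 0 0;0 0 0.14 0 0 0'|grep -E 'pos|force';python3 -m handwheel '0 0 0.04 0 0 0;0 0 0.09 0 0 0;0 0 0.14 0 0 0;0 0 0.19 0 0 0;0 0 0.23 0 0 0'|grep -E 'pos|force'; python3 -m handwheel '0 0 0.03 0 0 0;0 0 0.05 0 0 0;0 0 0.05 0 0 0'|grep -E 'pos|force'; python3 - <<'E'
from h import *
s=robot.read_state();print(s['tool_pos'],s['force'])
p,d=robot.read_camera("wrist");K,P=campose("wrist",s)
cv2.imwrite("pics/w9.png",p[:,:,::-1])
p,d=robot.read_camera("scene")
cv2.imwrite("pics/s9.png",cv2.resize(p[100:310,140:420,::-1],None,fx=2.8,fy=2.8,interpolation=cv2.INTER_CUBIC))
E
```

```text
tool_pos: [0.582, 0.0415, 0.2334]
force: [-0.1, -0.1, -5.2]
tool_pos: [0.5821, 0.0415, 0.3032]
force: [-0.8, 0.2, -5.6]
tool_pos: [0.5821, 0.0415, 0.3171]
force: [1.0, 0.3, -5.0]
[0.58212644 0.04149101 0.3170892 ] [ 1.00885569  0.31262161 -4.97774555]
```

View pics/w9.png

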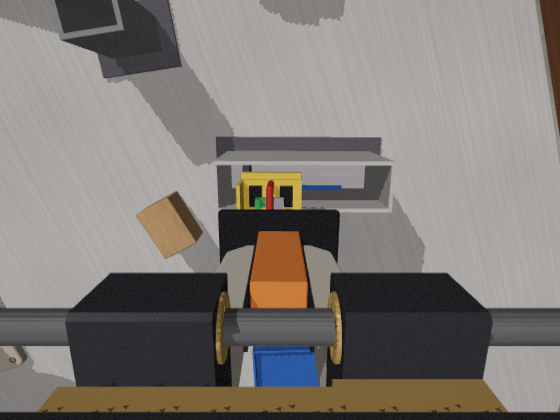

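View pics/s9.png

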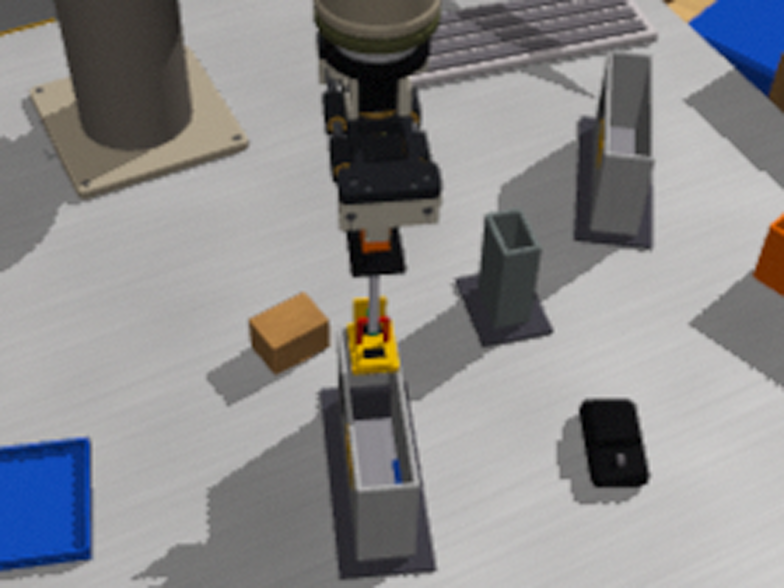

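```bash
python3 -m handwheel '-0.007 -0.03 0 0 0 0;-0.022 -0.09 0 0 0 0;-0.044 -0.18 0 0 0 0;-0.068 -0.28 0 0 0 0;-0.092 -0.38 0 0 0 0'|grep -E 'pos|force';python3 -m handwheel '-0.024 -0.1 0 0 0 0;-0.048 -0.2 0 0 0 0;-0.072 -0.3 0 0 0 0;-0.096 -0.4 0 0 0 0;-0.12 -0.5 0 0 0 0'|grep -E 'pos|force'; python3 -m handwheel '-0.022 -0.09 0 0 0 0;-0.038 -0.16 0 0 0 0;-0.05 -0.205 0 0 0 0;-0.055 -0.22 0 0 0 0;-0.055 -0.22 0 0 0 0'|grep -E 'pos|force'; python3 -m handwheel '0 0 0 0 0 0;0 0 0 0 0 0;0 0 0 0 0 0'
```

```text
tool_pos: [0.5533, -0.074, 0.3154]
force: [0.3, -0.3, -5.2]
tool_pos: [0.517, -0.2241, 0.3154]
force: [0.0, 1.0, -5.8]
tool_pos: [0.5013, -0.2887, 0.3158]
force: [0.4, 0.4, -5.2]
t: 19.95
tool_pos: [0.502, -0.2877, 0.3163]
orientation: [2.566, 1.812, 0.0]
force: [0.2, -1.3, -6.2]
opening: 0.0217
```

```bash
python3 - <<'E'
from h import *
np.set_printoptions(precision=4,suppress=True)
s=robot.read_state()
p,d=robot.read_camera("wrist");K,P=campose("wrist",s)
np.savez("w10.npz",p=p,d=d,P=P)
cv2.imwrite("pics/w10.png",p[:,:,::-1])
W=world(d,K,P);q=p.astype(int)
c=np.array([.495,-.286])
b=(q[...,2]>90)&(q[...,0]<60)&(d>0)&(abs(W[...,2]-.01)<.02)
print(b.sum(),cv2.minAreaRect(W[b][:,:2].astype(np.float32)*1000))
r=(q[...,0]>90)&(q[...,1]<60)&(q[...,2]<60)&(d>0)&(W[...,2]>.15)&(W[...,2]<.25)
print(r.sum(),W[r].mean(0),W[r].min(0),W[r].max(0))
y=(q[...,0]>120)&(q[...,1]>80)&(q[...,2]<70)&(d>0)&(W[...,2]>.14)&(W[...,2]<.25)
print(y.sum(),W[y].min(0),W[y].max(0))
p,d=robot.read_camera("scene")
cv2.imwrite("pics/s10.png",cv2.resize(p[130:340,50:330,::-1],None,fx=2.8,fy=2.8,interpolation=cv2.INTER_CUBIC))
E
python3 foot.py w10.npz
```

```text
5714 ((496.158935546875, -281.8731689453125), (117.58097076416016, 128.96754455566406), 72.57657623291016)
169 [ 0.4979 -0.2786  0.1937] [ 0.4918 -0.2893  0.1706] [ 0.503  -0.2703  0.1982]
548 [ 0.4683 -0.3035  0.1591] [ 0.528  -0.2568  0.1948]
121 tool y range of green [-19.0661 -15.1696   2.56  ] x [-3.4544  4.4065] z [119.4888 125.014  129.0242]
255 283 197 208
rod right of green: y [ 5.7  6.6  7.5  8.4  9.3 10.2 11.2 12.1 13.  13.9 14.8 15.8 16.6] z [149.6 150.2 150.3 149.8 148.8 149.4 150.  150.8 149.8 149.6 149.6 151.
 149.4]
```

View pics/w10.png

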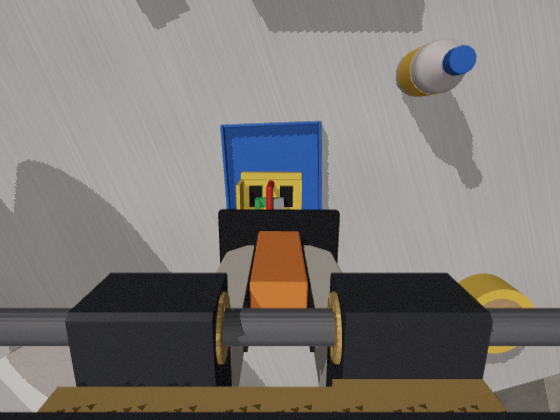

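View pics/s10.png

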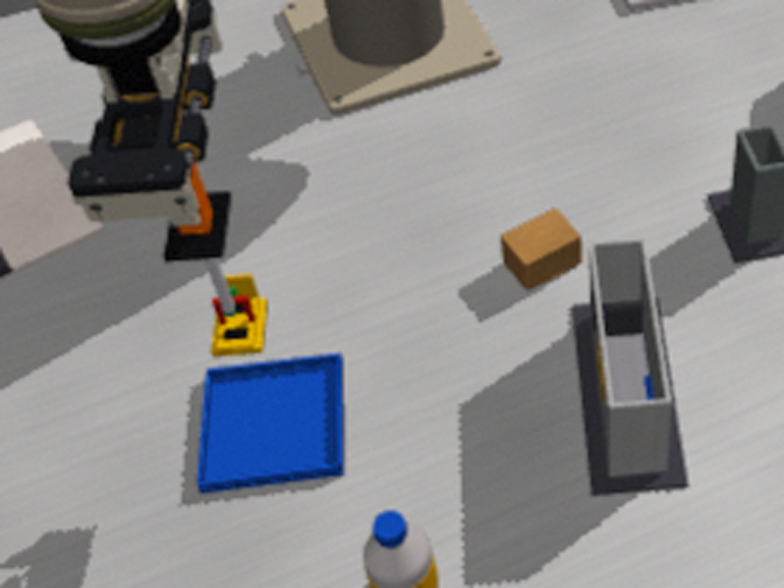

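```bash
python3 -m handwheel '0 0 -0.03 0 0 0;0 0 -0.1 0 0 0;0 0 -0.18 0 0 0;0 0 -0.26 0 0 0;0 0 -0.33 0 0 0'|grep -E 'pos|force';python3 -m handwheel '0 0 -0.05 0 0 0;0 0 -0.08 0 0 0;0 0 -0.1 0 0 0;0 0 -0.11 0 0 0;0 0 -0.11 0 0 0'|grep -E 'pos|force'
```

```text
tool_pos: [0.5012, -0.2881, 0.2149]
force: [-1.0, -0.7, -4.9]
tool_pos: [0.5019, -0.2887, 0.1845]
force: [0.8, 0.2, -5.7]
```

```bash
python3 -m handwheel '0 0 -0.01 0 0 0;0 0 -0.02 0 0 0;0 0 -0.03 0 0 0;0 0 -0.037 0 0 0;0 0 -0.044 0 0 0'|grep -E 'pos|force';python3 -m handwheel '0 0 -0.006 0 0 0;0 0 -0.012 0 0 0'|grep -E 'pos|force'
```

```text
tool_pos: [0.5016, -0.2885, 0.1707]
force: [0.9, -0.7, -5.6]
tool_pos: [0.5017, -0.2886, 0.1672]
force: [0.6, -0.5, -4.5]
```

```bash
python3 -m handwheel '0 0 -0.005 0 0 0;0 0 -0.01 0 0 0'|grep -E 'pos|force';python3 -m handwheel '0 0 -0.005 0 0 0;0 0 -0.01 0 0 0'|grep -E 'pos|force'
```

```text
tool_pos: [0.502, -0.2888, 0.1649]
force: [-0.4, -0.2, -1.3]
tool_pos: [0.5019, -0.2887, 0.1616]
force: [0.8, 0.7, -2.5]
```

```bash
python3 -m handwheel '0 0 -0.01 0 0 0;0 0 -0.02 0 0 0;0 0 -0.02 0 0 0;0 0 -0.02 0 0 0'|grep -E 'pos|force';python3 -m handwheel '0.01 -0.0035 0 0 0 0;0.02 -0.007 0 0 0 0;0.03 -0.0105 0 0 0 0;0.04 -0.014 0 0 0 0;0.05 -0.0175 0 0 0 0'|grep -E 'pos|force'; python3 - <<'E'
from h import *
s=robot.read_state();print(s['tool_pos'],s['force'])
p,d=robot.read_camera("wrist");K,P=campose("wrist",s)
cv2.imwrite("pics/w11.png",cv2.resize(p[100:310,140:420,::-1],None,fx=2.8,fy=2.8,interpolation=cv2.INTER_CUBIC))
E
```

```text
tool_pos: [0.5016, -0.2885, 0.1551]
force: [-0.0, -0.7, -0.9]
tool_pos: [0.517, -0.2939, 0.1553]
force: [0.2, -0.9, -2.7]
[ 0.51697813 -0.2938659   0.15529637] [ 0.16362875 -0.92046935 -2.68510426]
```

View pics/w11.png

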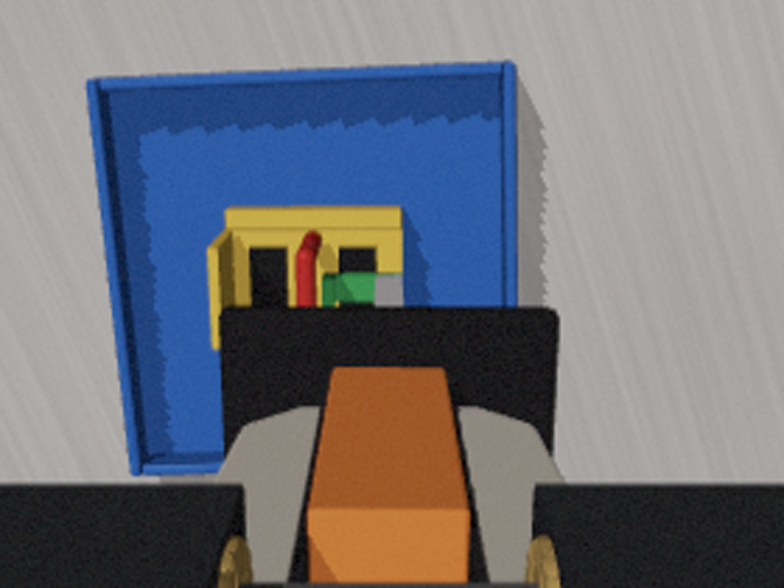

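```bash
python3 -m handwheel '0.01 -0.0035 0 0 0 0;0.02 -0.007 0 0 0 0;0.03 -0.0105 0 0 0 0;0.04 -0.014 0 0 0 0;0.045 -0.0155 0 0 0 0'|grep -E 'pos|force'; python3 -m handwheel '0 0 0 0 0 0;0 0 0.03 0 0 0;0 0 0.1 0 0 0;0 0 0.2 0 0 0;0 0 0.3 0 0 0'|grep -E 'pos|force'; python3 -m handwheel '0 0 0.1 0 0 0;0 0 0.18 0 0 0;0 0 0.23 0 0 0;0 0 0.23 0 0 0'|grep -E 'pos|force'; python3 - <<'E'
from h import *
for n in ("wrist","scene"):
    p,d=robot.read_camera(n)
    if n=="scene":p=cv2.resize(p[130:340,50:330],None,fx=2.8,fy=2.8,interpolation=cv2.INTER_CUBIC)
    cv2.imwrite(f"pics/{n}12.png",p[:,:,::-1])
E
```

```text
tool_pos: [0.5305, -0.2985, 0.1553]
force: [0.1, 1.1, -2.4]
tool_pos: [0.5298, -0.2982, 0.2467]
force: [-0.3, -0.4, -1.8]
tool_pos: [0.531, -0.299, 0.3177]
force: [-0.4, -0.6, -2.0]
```

View pics/wrist12.png

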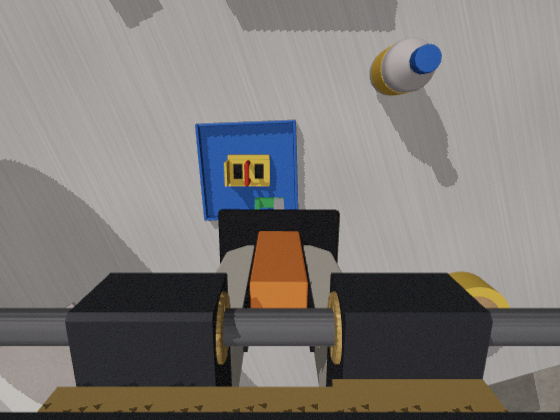

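View pics/scene12.png

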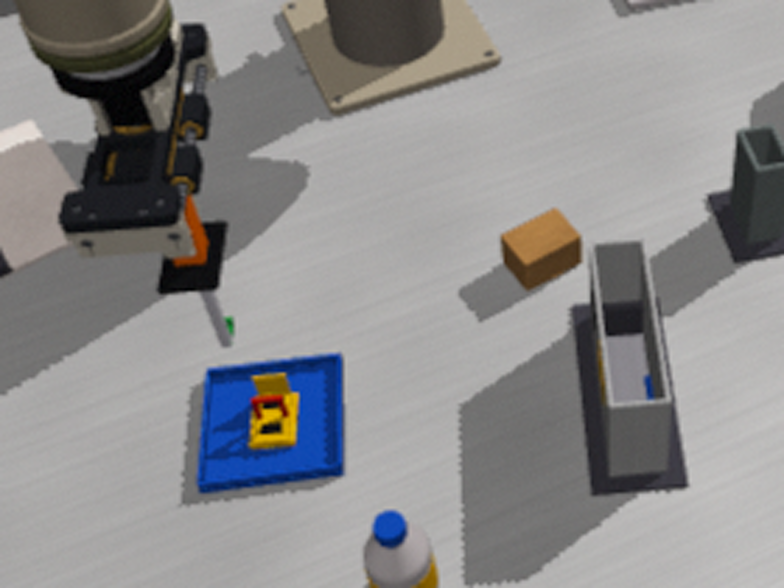

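```bash
python3 -m handwheel '-0.015 0.1 0 0 0 0.02;-0.03 0.25 0 0 0 0.05;-0.045 0.4 0 0 0 0.07;-0.06 0.55 0 0 0 0.09;-0.07 0.7 0 0 0 0.1'|grep -E 'pos|force';python3 -m handwheel '-0.015 0.15 0 0 0 0.02;-0.03 0.3 0 0 0 0.05;-0.045 0.45 0 0 0 0.07;-0.06 0.6 0 0 0 0.09;-0.075 0.75 0 0 0 0.095'|grep -E 'pos|force'; python3 -m handwheel '-0.02 0.15 0 0 0 0;-0.04 0.27 0 0 0 0;-0.05 0.35 0 0 0 0;-0.06 0.395 0 0 0 0;-0.06 0.405 0 0 0 0'|grep -E 'pos|force'; python3 -m handwheel '0 0 0 0 0 0;0 0 0 0 0 0;0 0 0 0 0 0'
```

```text
tool_pos: [0.5078, -0.0866, 0.3119]
force: [0.8, 0.2, -1.7]
tool_pos: [0.4853, 0.1382, 0.3121]
force: [0.6, 0.5, -2.5]
tool_pos: [0.4677, 0.2589, 0.3127]
force: [0.7, -0.7, -2.1]
t: 26.4
tool_pos: [0.4691, 0.2569, 0.3143]
orientation: [2.423, 1.999, -0.0]
force: [-0.1, 0.1, -2.4]
opening: 0.0214
```

```bash
python3 - <<'E'
from h import *
np.set_printoptions(precision=4,suppress=True)
s=robot.read_state()
p,d=robot.read_camera("wrist");K,P=campose("wrist",s)
np.savez("w13.npz",p=p,d=d,P=P)
cv2.imwrite("pics/w13.png",cv2.resize(p[100:310,140:420,::-1],None,fx=2.8,fy=2.8,interpolation=cv2.INTER_CUBIC))
W=world(d,K,P)
m=(d>0)&(abs(W[...,2]-.118)<.006)&(np.hypot(W[...,0]-.47,W[...,1]-.257)<.06)
T=P@np.linalg.inv(robot.camera_model("wrist")["tool_from_camera"])
tp=(W[m]-T[:3,3])@T[:3,:3]*1000
print(m.sum(),tp.min(0),tp.max(0),cv2.minAreaRect(W[m][:,:2].astype(np.float32)*1000))
E
python3 foot.py w13.npz
```

```text
764 [-19.3856 -30.3274 194.0675] [ 20.8504  31.8399 202.3175] ((469.9282531738281, 257.59613037109375), (39.936038970947266, 61.97886276245117), 78.5621566772461)
196 tool y range of green [-19.1308 -12.5865  -4.1654] x [-3.5198  4.4182] z [119.6776 125.2747 129.792 ]
255 273 197 208
rod right of green: y [-3.2 -2.4 -1.6 -0.7  0.1  0.9  1.7  2.6  3.4  4.2  6.4  7.4  8.5] z [119.5 117.1 116.9 118.4 117.5 116.8 118.7 117.6 117.6 118.9 198.1 196.3
 198.8]
```

View pics/w13.png

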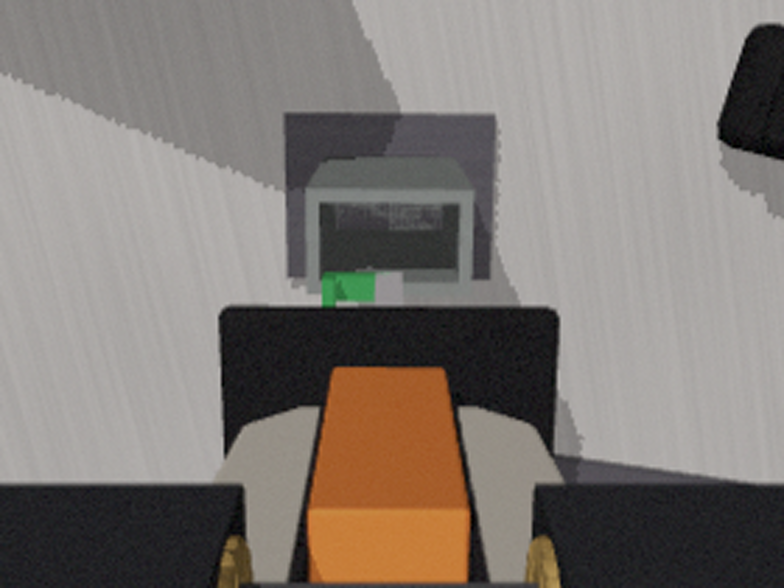

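```bash
python3 -m handwheel '0.002 0.002 -0.05 0 0 0;0.002 0.002 -0.13 0 0 0;0.002 0.002 -0.21 0 0 0;0.002 0.002 -0.28 0 0 0;0.002 0.002 -0.34 0 0 0'|grep -E 'pos|force';python3 -m handwheel '0 0 -0.06 0 0 0;0 0 -0.12 0 0 0;0 0 -0.16 0 0 0;0 0 -0.19 0 0 0;0 0 -0.2 0 0 0'|grep -E 'pos|force';python3 -m handwheel '0 0 0 0 0 0;0 0 0 0 0 0'
```

```text
tool_pos: [0.4686, 0.258, 0.2097]
force: [0.4, -0.0, -2.3]
tool_pos: [0.4687, 0.2583, 0.151]
force: [0.2, -0.2, -1.8]
t: 27.65
tool_pos: [0.4698, 0.2589, 0.1532]
orientation: [2.421, 2.001, 0.002]
force: [-0.1, 0.9, -1.2]
opening: 0.0217
```

```bash
python3 -m handwheel '0 -0.004 -0.012 0 0 0;0 -0.004 -0.022 0 0 0;0 -0.004 -0.03 0 0 0;0 -0.004 -0.036 0 0 0;0 -0.004 -0.036 0 0 0'|grep -E 'pos|force';python3 -m handwheel '0 0 -0.003 0 0 0;0 0 -0.003 0 0 0'|grep -E 'pos|force'
```

```text
tool_pos: [0.469, 0.2574, 0.1411]
force: [0.8, 0.8, -2.0]
tool_pos: [0.4693, 0.2575, 0.1407]
force: [0.3, -1.0, -1.8]
```

```bash
python3 -m handwheel '0 0 -0.002 0 0 0;0 0 -0.004 0 0 0'|grep -E 'pos|force'
```

```text
tool_pos: [0.4694, 0.2576, 0.1406]
force: [-5.6, -1.9, 11.3]
```

```bash
python3 -m handwheel '0 0 0.003 0 0 0;0 0 0.003 0 0 0'|grep -E 'pos|force'
```

```text
tool_pos: [0.4694, 0.2576, 0.1406]
force: [-1.3, -0.9, 1.3]
```

Resting on the rim; release (opening slowly by force/closure) and check.

```bash
python3 -m handwheel '0 0 0 0 0 0;0 0 0 0 0 0;0 0 0 0 0 0;0 0 0 0 0 0;0 0 0 0 0 0' -1;python3 -m handwheel '0 0 0 0 0 0;0 0 0 0 0 0;0 0 0 0 0 0;0 0 0 0 0 0;0 0 0 0 0 0'; python3 - <<'E'
from h import *
p,d=robot.read_camera("wrist")
cv2.imwrite("pics/w14.png",p[:,:,::-1])
E
```

```text
t: 29.25
tool_pos: [0.4693, 0.2575, 0.1403]
orientation: [2.421, 2.002, -0.0]
force: [-1.1, -0.5, 1.0]
opening: 0.0575
t: 29.75
tool_pos: [0.4693, 0.2575, 0.1404]
orientation: [-2.421, -2.002, -0.0]
force: [0.7, 0.4, 0.5]
opening: 0.0922
```

View pics/w14.png

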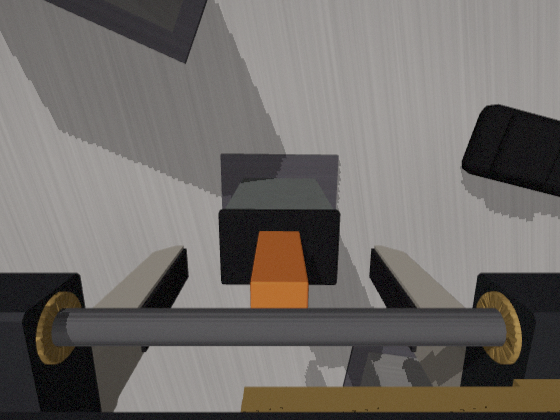

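Released; now retreat straight up and verify.

```bash
python3 -m handwheel '0 0 0.06 0 0 0;0 0 0.15 0 0 0;0 0 0.27 0 0 0;0 0 0.4 0 0 0;0 0 0.45 0 0 0'|grep -E 'pos|force';python3 -m handwheel '-0.04 -0.23 0 0 0 0;-0.04 -0.23 0 0 0 0;-0.04 -0.23 0 0 0 0;-0.04 -0.23 0 0 0 0'|grep -E 'pos|force'; sed -i 's/w2/w15/' stand.py; python3 stand.py; python3 - <<'E'
from h import *
for n in ("top","scene"):
    p,d=robot.read_camera(n);K,P=campose(n)
    W=world(d,K,P);q=p.astype(int)
    y=(q[...,0]>90)&(q[...,1]>60)&(q[...,2]<60)&(np.hypot(W[...,0]-.495,W[...,1]+.286)<.055)
    print(n,y.sum(),W[y].mean(0),np.percentile(W[y][:,2],[5,50,98]))
    cv2.imwrite(f"pics/{n}15.png",p[:,:,::-1])
print(robot.read_state()["t"])
E
```

```text
tool_pos: [0.4707, 0.2581, 0.28]
force: [1.2, -0.3, 0.8]
tool_pos: [0.4572, 0.1885, 0.2749]
force: [0.3, 0.4, -0.4]
30.7 [ 0.287  -0.1745  1.6871  0.0004  1.6293  0.4773] [0.4572 0.1885 0.2749] [-2.4222 -2.      0.0001] [ 0.019   0.0153 -0.0123  0.0016  0.0004 -0.0002] [ 0.2594  0.3707 -0.4331]
{'at': [117.2, 280.0], 'conf': 0.76} [0.472  0.2569 0.16  ]
19 0.12169315005742998 ((469.8662414550781, 257.4813232421875), (42.962276458740234, 66.03193664550781), 79.12055969238281)
2903 0.12390129738748323 ((469.8662414550781, 257.4813232421875), (42.962276458740234, 66.03193664550781), 79.12055969238281)
986 0.18593219472768893 ((469.84014892578125, 257.402099609375), (21.685768127441406, 21.1716251373291), 79.01524353027344)
top 93 [ 0.48892079 -0.27960459  0.02005292] [0.01039461 0.01586963 0.04657844]
scene 279 [ 0.49466853 -0.28350069  0.02011001] [0.00977227 0.01689268 0.04561038]
30.9
```

View pics/top15.png

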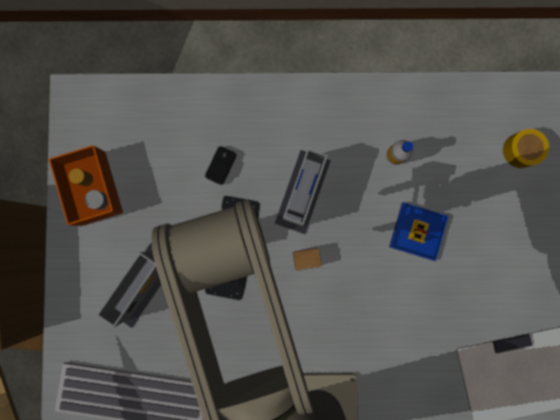

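View pics/scene15.png

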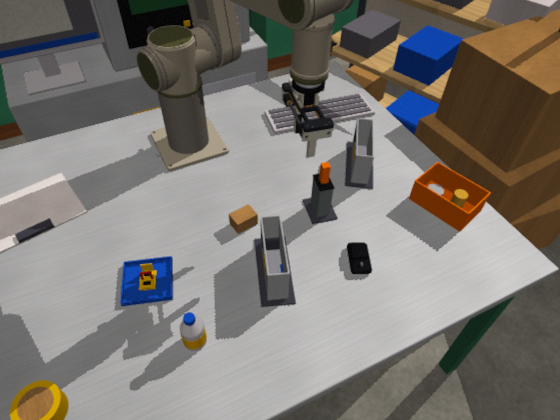

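Cassette upright in the tray's middle, picker back in its stand (collar level at 0.124, handle top 0.186, same place within 0.2 mm), bystanders unmoved, arm clear.

```bash
python3 -m handwheel '0 0 0 0 0 0;0 0 0 0 0 0'; python3 -c "
from plant import robot
print(robot.close_job())"
```

```text
t: 31.1
tool_pos: [0.4572, 0.1889, 0.2752]
orientation: [-2.421, -2.002, 0.0]
force: [-0.0, -0.0, -0.1]
opening: 0.093
the job is handed in; nothing more can be done
None
```

The job is done and handed in at about 31 s. The cassette is in the blue tray and the picker hangs back in its stand.

**What I did:**
- **Hooking and drawing:** I took the picker with a 60 N grip and hooked the bail from its +x side. I then drew the cassette about 24 mm at roughly 1.5 N.
- **Stop:** I felt it as the tool halting while the sideways force rose to about 5 N. I backed off until that force was near zero.
- **Lifting and setting down:** I lifted slowly and the load was about 3.4 N, with no sign of a jam. I set the cassette down in the tray until the load came off, unhooked it and put the picker back.

**Last checks:**
- **Cassette:** In the last pictures it stands upright near the tray's middle. The scene camera's points on it centre within about 3 mm of the tray's centre, with the top at 0.046 m. The top camera's points centre about 9 mm from the tray's centre, but on only 93 pixels.
- **Picker:** The collar is level at 0.124 m and the handle top at 0.186 m, within about 0.2 mm of where it started.
- **Bystanders:** The bottle, mouse and carton look unmoved in the last pictures; I did not measure them.
- **Robot:** The gripper is open and well clear of everything, with no force on the tool.

The only larger push was when hanging the picker: a brief vertical force of about 11 N (with about 6 N sideways) as the collar met the rim. I relaxed it before opening the gripper. It did not involve the cassette, and no reading while the hook was on it showed more than about 5 N.

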